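# Pack a roller-and-bearing service kit at the parts-store bench

## Task

Lift the loose lid with the black knob off the grey kit tray and lay it flat, knob up, in the middle of the black rubber mat. Then put the wide roller, the slim roller and the long bearing block each into the tray pocket made for it, standing upright and right down on the pocket's floor. Leave the lid on the mat, and do not shift or knock over the other things on the table.

Things in the scene. Friction and masses are not known exactly. Their poses are not given: they have to be found in the camera images.
- tray: kit tray of grey plastic, fixed: a block 240 (x) x 170 (y) x 42 high with three pockets open to the top, each 30 deep (floor 12 above the table). Origin at the centre of its underside, z up, x along its long side. Hidden under the lid at the start.
- tray_hole0 (a point): centre of the mouth (at the tray's top face, 42 above the table) of the wide round pocket, 68 in diameter, 30 deep, at (-60, +40) in the tray's frame: for the wide roller
- tray_hole1 (a point): centre of the mouth (at the tray's top face) of the narrow round pocket, 52 in diameter, 30 deep, at (+60, +40) in the tray's frame: for the slim roller
- tray_hole2 (a point): centre of the mouth (at the tray's top face) of the oblong pocket, 120 along the tray's x and 50 along its y, 30 deep, at (0, -45) in the tray's frame: for the bearing block, either way round
- lid: loose lid of grey plastic lying on the tray, 256 (x) x 186 (y), with a rim that hangs 8 down outside the tray (the rim is 4 thick, 4 clear of the tray all round). Origin at the centre of its underside, level with the rim's lower edge; flat top face at z = 13; in its middle a black cylindrical knob 30 in diameter from z = 13 to z = 51. It lies with its origin 34 above the table. About 0.3 kg.
- mat: black rubber mat, 300 (x) x 220 (y) x 4 thick, fixed flat on the table on the other side from the tray. Origin at the centre of its underside. The lid goes here.
- wide_roller: steel idler roller standing on end, plain cylinder 60 in diameter, 70 high, about 0.5 kg. Origin at the centre of its underside, z up along its axis.
- slim_roller: steel idler roller standing on end, plain cylinder 44 in diameter, 80 high, about 0.35 kg. Origin at the centre of its underside, z up along its axis.
- block: bearing block of dark steel, 110 long (x) x 40 wide (y) x 66 high, lying on its long face, about 0.6 kg. Origin at the centre of its underside, z up.
- carton: bystander: small cardboard carton 50 x 50 x 75 high, close to the wide roller. Origin at the centre of its underside.
- jar: bystander: closed white jar, 48 in diameter, 75 high, close to the slim roller. Origin at the centre of its underside.
- can: bystander: can 44 in diameter, 75 high, close beside one end of the bearing block. Origin at the centre of its underside.
- grease_tub: bystander: closed white tub, 48 in diameter, 70 high, between the parts. Origin at the centre of its underside.
- flask: bystander: yellow drinking flask with a steel cap, 64 in diameter, 200 high. Origin at the centre of its underside.
- belt: bystander: round black drive belt lying flat, a ring of 120 outer and 100 inner diameter, 30 high. Origin at the centre of its underside.
Mind the look-alikes: they are no part of the job. What is shaped like the wide_roller but purple is not meant. What is shaped like the slim_roller but yellow is not meant.

How it is judged (in metres and radians):
On the way:
1. the lid has been laid flat on the rubber mat and let go (horizontal distance between lid and mat below 0.05 m and height (world z) of lid below 0.01 m and angle between lid's own z axis and vertical below 0.08 rad and linear speed of lid below 0.02 m/s and contact force between lid and the fingers below 0.2 N), for 0.2 s.
At the end, for the whole second after the job is handed in: Lid flat on the mat, knob up, centres within 50 mm, let go; each roller and the block upright (0.1 rad) in its own pocket, within 8 mm of the pocket centre and at least 25 mm below the tray top (pockets are 30 deep), block along its pocket within 0.2 rad; all at rest (all of step 1 and horizontal distance between wide_roller and tray_hole0 below 0.008 m and z of wide_roller in the frame of tray_hole0 below -0.025 m and angle between each of wide_roller, slim_roller, block's own z axis and vertical below 0.1 rad and linear speed of each of wide_roller, slim_roller, block below 0.02 m/s and angular speed of each of wide_roller, slim_roller, block below 0.2 rad/s and horizontal distance between slim_roller and tray_hole1 below 0.008 m and z of slim_roller in the frame of tray_hole1 below -0.025 m and horizontal distance between block and tray_hole2 below 0.008 m and z of block in the frame of tray_hole2 below -0.025 m and angle between the x axis of block and the x axis of tray, either way round below 0.2 rad); the robot touches nothing.
It fails at once if a bystander is shifted by more than 30 mm (distance of any of carton, jar, can, grease_tub, flask, belt from where it was at the start of the episode above 0.03 m).
It fails at once if a bystander is tipped over (angle between any of carton, jar, can, grease_tub, flask, belt's own z axis and vertical above 0.5 rad).
It also fails if it takes over 72 s, if anything falls off the work surface, if the arm or the gripper's body presses on something with over 40 N, if the wrist force passes 120 N, or if a joint passes its speed limit or range.

## Robot

A 6-joint arm with a two-finger parallel gripper is mounted at the origin on the work surface. World frame = base frame: x ahead of the robot, y to its left, z up, the work surface at z = 0. Lengths are in mm, angles in rad, forces in N, time in s.
With the tool pointing down it reaches from about 275 to 825 mm from the base axis. Payload 5.2 kg.
Tool frame: the origin (TCP) lies at the very end of the fingers, on their centre line; the grasp point (between the pads) lies 19 mm behind it; z points along the fingers, y is the line along which they close (so a half turn about z gives the same grasp; the last joint's range is limited). The gripper opens to 93 mm and grips with 3 to 60 N. Pads are 15 mm wide; open, the fingers measure 128 mm over their backs; the gripper's body (75 mm by 188 mm) begins 65 mm behind the grasp point.
Start: joints at [-1.401, 0.259, 1.535, -0, 1.348, -0.203], TCP at [200.344, -512.218, 218.653] pointing down, gripper open.
Joint ranges: [-3.14, 3.14], [-0.91, 2.08], [0.19, 2.58], [-1.22, 4.36], [0.22, 2.71], [-3.12, 3.12]. Speed limits (rad/s): [2.57, 2.57, 3.14, 3.14, 3.14, 3.14].

## Interface

Orientations are given as [roll, pitch, yaw] about the fixed x, y, z axes, in that order (R = Rz(yaw) Ry(pitch) Rx(roll)).
In Python, from bench import robot gives the robot as it stands. The module is installed in compiled form; this text tells all that it offers. Calls block until the motion is done:
- robot.move_ptp(position, orientation): joint-space move of the TCP to a pose.
- robot.move_linear(position, ori=None, speed=150, f_stop=None): straight line of the TCP; ori=None keeps the orientation; speed is the mean speed in mm/s. With f_stop (N) it stops when the force on the tool has changed by that much, and returns True; else False.
- robot.move_j(angles): joint-space move.
- robot.move_gripper(opening): opening from 0.0 (shut) to 1.0 (fully open); the grip force is fixed at half the most; returns when the fingers have stopped.
- robot.sleep(seconds).
- robot.inverse_kinematics(position, orientation): joint angles nearest the present ones, or None.
- robot.get_image(name): name is "scene" or "top"; returns a dict with "img" (480x640x3 uint8, blue, green, red), "fovy" (degrees; the focal length in pixels is half the picture's height over the tangent of half this angle, whatever the lens; pixels are square), "cx", "cy" (the principal point, pixels), "eye" and "orientation" of the camera in the world. Camera axes: x right, y down, z forward; pixel columns grow to the right and rows downward; lengths in mm; the calibration is good to about 2 mm. A picture is of the moment at which its call begins. There is no depth.
A pose or a line that the arm cannot do raises robot.MotionError and nothing moves.
- robot.hand_in(): hands the job in; it is judged then, once.
Readings, each from a call of its own:
- robot.current_t(): time.
- robot.current_qpos(): joint angles.
- robot.current_joint_vel(): joint speeds.
- robot.current_joint_efforts(): joint torques, N m.
- robot.current_tcp_pos(): TCP position.
- robot.current_eef_rot(): TCP orientation.
- robot.current_contact_force(): force on the tool from outside, world axes, zero at the start.
- robot.current_ft_torque(): the same for the moment, N m.
- robot.current_gripper_width(): opening from 0.0 (shut) to 1.0 (fully open).
- robot.current_finger_force(): force on a finger pad.
Only numpy, scipy, OpenCV 4.12 (cv2) and the standard library are available. Lean on these libraries where they do the work, as an engineer would, in place of code of your own. Each camera call takes 0.05 s, during which the arm holds its last target. There are 200 camera calls.

## Working session

There is one attempt and no reset: what is moved stays moved. The work goes in short steps, each a Python script; the robot and the scene stay as the last script left them, time stands still between calls to the robot, and variables do not carry over. Pictures are saved under pics/ and viewed, at most 10 in all, crops included, and the job is handed in when it is done.

```bash
mkdir -p pics; python3 - <<'E'
from bench import robot
import cv2
for n in("scene","top"):
    d=robot.get_image(n); cv2.imwrite(f"pics/{n}0.png",d["img"]); print(n,{k:v for k,v in d.items() if k!="img"})
print(robot.current_t(),robot.current_eef_rot())
E
```

```text
scene {'fovy': 50.90959765789025, 'cx': 322.1162848612049, 'cy': 238.2289084825497, 'eye': array([1395.98328873, -255.28404416,  937.73069398]), 'orientation': array([-2.34941567, -0.00380058,  1.28742485])}
top {'fovy': 52.301345044584004, 'cx': 317.7461091989042, 'cy': 241.66580872549116, 'eye': array([ 475.67802634,  -23.08112806, 1029.59192524]), 'orientation': array([-3.02833453e+00, -9.71851314e-04, -1.56193131e+00])}
0.1 [-3.14003461e+00 -3.49304034e-04  3.72767747e-01]
```

View pics/top0.png

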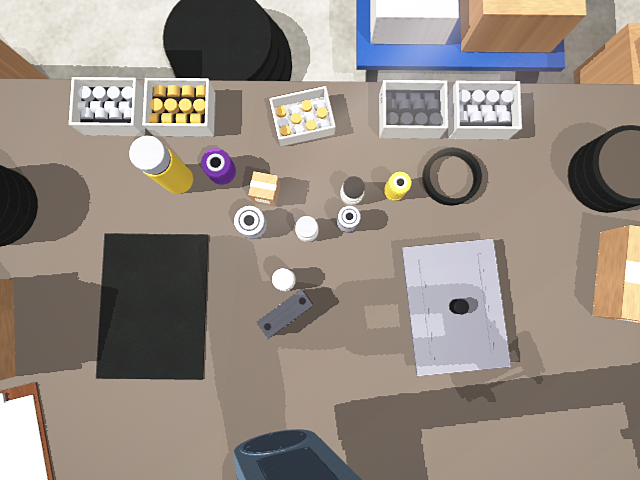

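View pics/scene0.png

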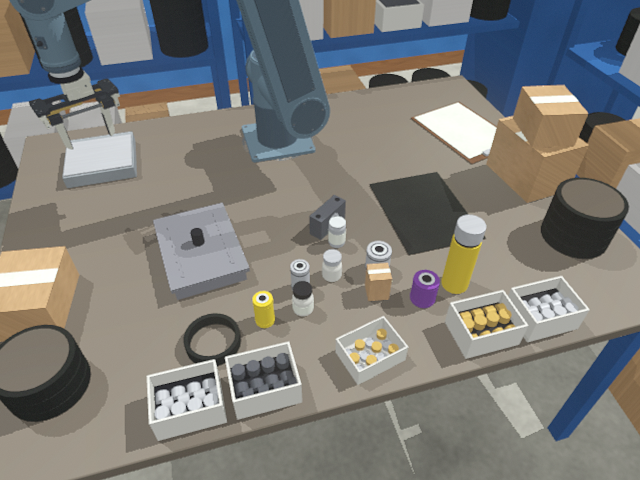

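The top view shows the following, with pixel positions:
- **Wide-roller candidates:** steel (250,221) and purple (217,165). I choose the steel one.
- **Slim-roller candidates:** steel (348,218) and yellow (398,184). I choose the steel one.
- **White bystanders that could be confused:** (307,228), (284,279), and the dark-capped jar at (352,190).
- **Block:** (285,314).
- **Lid knob:** (459,306).
- **Mat:** (153,306).

Next is a close crop to check these choices.

```bash
python3 - <<'E'
import cv2
im=cv2.imread("pics/top0.png")
c=cv2.resize(im[150:350,225:375],None,fx=4,fy=4,interpolation=cv2.INTER_CUBIC)[:600*4//3]
c=cv2.resize(im[165:345,225:375],None,fx=3.33,fy=3.33,interpolation=cv2.INTER_CUBIC)
c2=cv2.resize(cv2.imread("pics/scene0.png")[185:305,245:405],None,fx=2.5,fy=2.5,interpolation=cv2.INTER_CUBIC)
import numpy as np
o=np.zeros((600,800,3),np.uint8);w=c[:,:500];o[:w.shape[0],:w.shape[1]]=w[:600]
o[:300,500:800]=c2[:,:300]
l=cv2.resize(im[230:385,395:520],None,fx=1.9,fy=1.9,interpolation=cv2.INTER_CUBIC);o[303:303+l.shape[0],500:500+l.shape[1]]=l
cv2.imwrite("pics/crop1.png",o)
E
```

```text
(no output)
```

View pics/crop1.png

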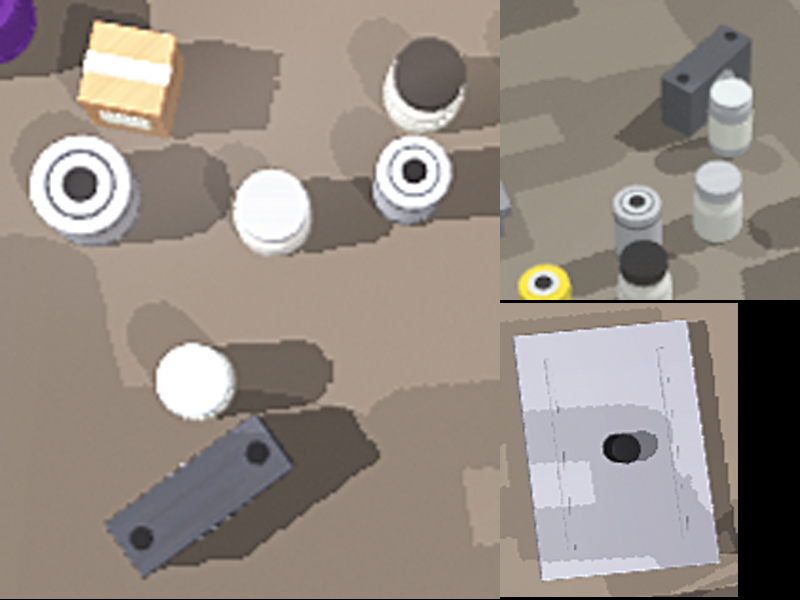

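The crop confirms the choices: steel wide roller top at (249,220.5), steel slim roller top at (349,216.6) and block at (285,314). The bystanders are the carton above the wide roller, the jar above the slim one, the can at the block's end, and the tub between the rollers. Next I compute world positions.

```bash
cat > h.py <<'E'
import numpy as np, cv2
from scipy.spatial.transform import Rotation as Ro
from bench import robot
def px2w(d,uv,z):
    uv=np.atleast_2d(np.asarray(uv,float)); f=240/np.tan(np.radians(d["fovy"]/2))
    r=np.c_[(uv[:,0]-d["cx"])/f,(uv[:,1]-d["cy"])/f,np.ones(len(uv))]@Ro.from_euler("xyz",d["orientation"]).as_matrix().T
    return (d["eye"]+r*((z-d["eye"][2])/r[:,2])[:,None])[:,:2]
def w2px(d,p):
    p=np.atleast_2d(np.asarray(p,float)); f=240/np.tan(np.radians(d["fovy"]/2))
    c=(p-d["eye"])@Ro.from_euler("xyz",d["orientation"]).as_matrix()
    return c[:,:2]/c[:,2:]*f+[d["cx"],d["cy"]]
E
python3 - <<'E'
from h import *
np.set_printoptions(precision=1,suppress=True)
d=robot.get_image("top")
k=lambda p:(np.array(p)+.5)/3.33-.5+[225,165]
print("wide",px2w(d,k([80,185]),70),"slim",px2w(d,k([414,172]),80))
b=px2w(d,k([[257,416],[293,466],[145,577],[106,523]]),66);e=b[0]+b[1]-b[2]-b[3]
print("block",b,b.mean(0),np.degrees(np.arctan2(e[1],e[0])))
l=(np.array([[14,33],[187,18],[219,261],[42,277]])+.5)/1.9-.5+[395,230]
l=px2w(d,l,47);e=l[0]+l[1]-l[2]-l[3];print("lid",l,l.mean(0),np.degrees(np.arctan2(e[1],e[0])))
m=px2w(d,[[105,234],[209,235],[204,379],[96,378]],4);e=m[0]+m[1]-m[2]-m[3];print("mat",m,m.mean(0),np.degrees(np.arctan2(e[1],e[0])))
print("carton",px2w(d,k([[92,22],[178,40],[165,118],[80,100]]),75).mean(0),"jar",px2w(d,k([428,73]),75),"tub",px2w(d,k([271,206]),70),"can",px2w(d,k([195,380]),75))
print("flask",px2w(d,[150,153],200),"purple",px2w(d,[215,162],70),"yellow",px2w(d,[399,182],80))
E
```

```text
wide [[626.5 114.5]] slim [[634.5 -84. ]]
block [[490.4   7.3]
 [461.4 -14.2]
 [396.4  71.4]
 [427.3  94.9]] [443.9  39.9] -53.52430504910734
lid [[ 577.9 -193.7]
 [ 595.6 -378.3]
 [ 342.5 -403.3]
 [ 324.8 -219.9]] [ 460.2 -298.8] 5.790194932831086
mat [[604.6 426.9]
 [604.5 207. ]
 [307.5 207.1]
 [307.6 428.1]] [456.  317.3] -0.1250574857498649
carton [695.6  86.3] jar [[695.3 -92.6]] tub [[614.9   0.4]] can [[510.9  43.6]]
flask [[723.  270.8]] purple [[744.3 185.2]] yellow [[ 704.2 -183.1]]
```

```bash
cat >> h.py <<'E'
D=np.radians
def o(deg): return [np.pi,0,D(deg)]
TRAY=np.array([460.2,-298.8]);TY=5.8;MAT=np.array([456,317.3])
def tp(x,y):
    c,s=np.cos(D(TY)),np.sin(D(TY)); return TRAY+[c*x-s*y,s*x+c*y]
E
python3 - <<'E'
from h import *
np.set_printoptions(precision=2,suppress=True)
def t(n,p,z,degs):
    for a in degs:
        q=robot.inverse_kinematics([*p,z],o(a)); print(n,a,q)
t("lid",TRAY,51,[5.8,-84,96,-174]);t("mat",MAT,21,[0,-90,90])
t("wide",(626.5,114.5),36,[-22,158]);t("wp",tp(-60,40),150,[-22,158,68])
t("slim",(634.5,-84),46,[-38,142]);t("sp",tp(60,40),150,[-38,142])
t("blk",(444,40),36,[-53.5,126.5]);t("bp",tp(0,-45),150,[5.8,-174.2])
E
```

```text
lid 5.8 [-0.78  0.43  1.75 -0.    0.97  0.69]
lid -84 [-0.78  0.43  1.75 -0.    0.97  2.26]
lid 96 [-0.78  0.43  1.75  0.    0.97 -0.88]
lid -174 [-0.78  0.43  1.75  0.    0.97 -2.45]
mat 0 [ 0.41  0.48  1.76 -0.    0.91  1.98]
mat -90 [ 0.41  0.48  1.76  0.    0.91 -2.73]
mat 90 [ 0.41  0.48  1.76 -0.    0.91  0.41]
wide -22 [ 0.01  0.57  1.53 -0.    1.04  1.96]
wide 158 [ 0.01  0.57  1.53  0.    1.04 -1.18]
wp -22 [-0.82  0.19  1.81 -0.    1.15  1.13]
wp 158 [-0.82  0.19  1.81  0.    1.15 -2.01]
wp 68 [-0.82  0.19  1.81  0.    1.15 -0.44]
slim -38 [-0.31  0.57  1.51 -0.    1.06  1.93]
slim 142 [-0.31  0.57  1.51  0.    1.06 -1.21]
sp -38 [-0.65  0.36  1.57 -0.    1.21  1.58]
sp 142 [-0.65  0.36  1.57  0.    1.21 -1.56]
blk -53.5 [-0.16  0.3   2.01 -0.    0.84  2.34]
blk 126.5 [-0.16  0.3   2.01  0.    0.84 -0.8 ]
bp 5.8 [-0.83  0.36  1.57 -0.    1.22  0.64]
bp -174.2 [-0.83  0.36  1.57  0.    1.22 -2.5 ]
```

```bash
python3 - <<'E'
from h import *
robot.move_ptp([*TRAY,110],o(5.8)); robot.move_linear([*TRAY,52],speed=120)
robot.move_gripper(0.0); print("w",robot.current_gripper_width()*93,robot.current_t())
robot.move_linear([*TRAY,150],speed=120); print(robot.current_contact_force())
robot.move_linear([456,0,150],o(3),speed=250); robot.move_linear([*MAT,150],o(0),speed=250)
d=robot.get_image("top"); cv2.imwrite("pics/a.png",d["img"])
robot.move_linear([*MAT,34],speed=150); print("stop",robot.move_linear([*MAT,20.5],speed=30,f_stop=4),robot.current_tcp_pos())
robot.move_gripper(1.0); robot.move_linear([*MAT,110],speed=200)
robot.move_linear([520,150,180],o(-22),speed=250)
d=robot.get_image("top"); cv2.imwrite("pics/b.png",d["img"])
print(robot.current_t())
E
```

```text
w 29.72061714966809 3.1167
[ 0.05464896  0.78677841 -3.08988197]
stop True [456.14289868 317.38789227  21.53734175]
10.9333
```

View pics/b.png

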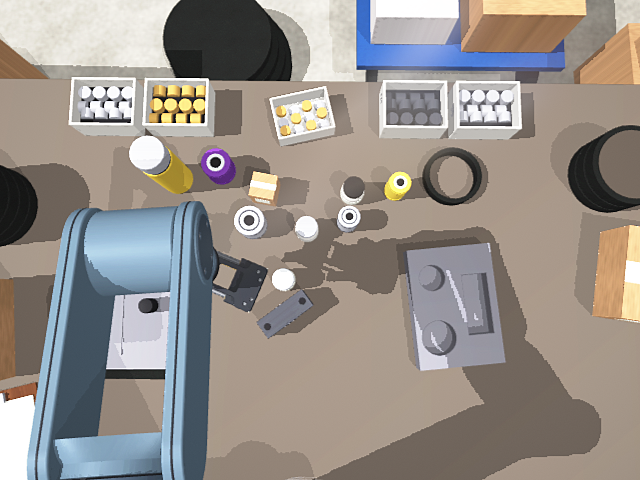

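The lid lies on the mat, with its knob at (148,305). The uncovered tray shows the wide pocket at (438,338), the narrow one at (431,277) and the oblong one at (478,303). I'll zoom in to get the tray pose.

```bash
python3 - <<'E'
import cv2
im=cv2.imread("pics/b.png")
cv2.imwrite("pics/crop2.png",cv2.resize(im[235:380,395:520],None,fx=4.,fy=4.,interpolation=cv2.INTER_CUBIC))
E
```

```text
(no output)
```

View pics/crop2.png

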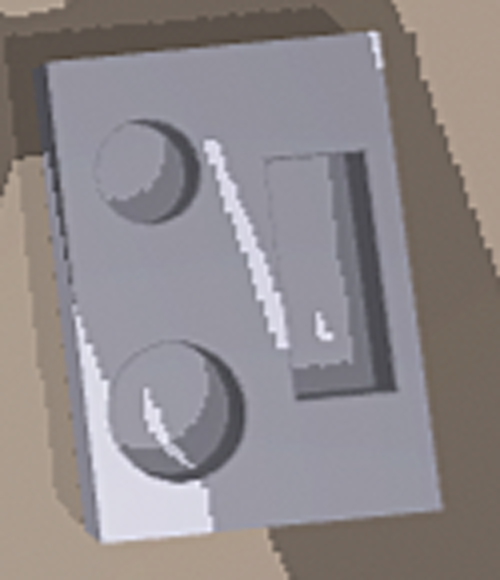

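```bash
python3 - <<'E'
from h import *
np.set_printoptions(precision=1,suppress=True)
d=robot.get_image("top")
k=lambda p:(np.array(p)+.5)/4-.5+[395,235]
def rect(p,z,n):
    l=px2w(d,k(p),z);e=l[0]+l[1]-l[2]-l[3];print(n,l.mean(0),np.degrees(np.arctan2(e[1],e[0])),np.linalg.norm(l[0]-l[1]),np.linalg.norm(l[1]-l[2]))
rect([[48,63],[378,32],[441,508],[100,542]],42,"tray")
rect([[265,158],[364,150],[397,390],[297,400]],42,"h2")
print(px2w(d,k([[177,411],[147.5,171.5]]),42), tp(-60,40),tp(60,40),tp(0,-45))
E
```

```text
tray [ 462.  -299.3] 5.636103109691674 168.8796044800799 237.95711656761299
h2 [ 467.  -344.1] 6.165202768022349 50.30034078355152 120.03785372897046
[[ 398.5 -265.7]
 [ 517.3 -253.1]] [ 396.5 -265.1] [ 515.9 -252.9] [ 464.7 -343.6]
```

```bash
sed -i 's/^TRAY=.*TY=5.8/TRAY=np.array([462.1,-299.4]);TY=5.8/' h.py; cat >> h.py <<'E'
def pick(p,a,h,open_):   # h: TCP height above part's underside
    robot.move_gripper(open_/93); robot.move_ptp([*p,110],o(a)); robot.move_linear([*p,h],speed=120)
    robot.move_gripper(0.0); print("width",robot.current_gripper_width()*93)
    robot.move_linear([*p,150],speed=200)
def place(p,a,h,open_):
    robot.move_ptp([*p,150],o(a)); c,s=np.cos(D(a)),np.sin(D(a))
    robot.move_linear([*p,h+46],speed=120)
    for dx,dy in [(0,0),(3,0),(-3,0),(0,3),(0,-3),(5,0),(-5,0)]:   # along tool x, y
        q=p+np.array([c*dx+s*dy,s*dx-c*dy])
        robot.move_linear([*q,h+45],speed=60); hit=robot.move_linear([*q,h+11],speed=50,f_stop=8)
        z=robot.current_tcp_pos()[2]-h; print((dx,dy),hit,"bottom z",z,"t",robot.current_t(),robot.current_contact_force())
        if z<15: break
    else: return False
    robot.move_gripper(open_/93); robot.move_linear([*q,150],speed=200); return True
E
python3 - <<'E'
from h import *
np.set_printoptions(precision=1,suppress=True)
pick((626.5,114.5),-22,37,93); print(place(tp(-60,40),-22,37,80))
for n in("top","scene"): cv2.imwrite(f"pics/c_{n}.png",robot.get_image(n)["img"])
print(robot.current_t())
E
```

```text
width 59.72745473525788
(0, 0) True bottom z 11.895784107183665 t 17.1167 [1.  0.6 2.8]
True
18.45
```

```bash
python3 - <<'E'
from h import *
np.set_printoptions(precision=1,suppress=True)
pick((634.5,-84),-38,40,66)
if place(tp(60,40),-38,40,70):
    robot.move_ptp([444-5*.595,40+5*.804,150],o(-53.5))
cv2.imwrite("pics/d.png",robot.get_image("top")["img"][140:400,90:530]); cv2.imwrite("pics/d2.png",robot.get_image("scene")["img"])
print(robot.current_t())
E
```

```text
width 43.621407945309066
(0, 0) True bottom z 12.295793986565307 t 24.4083 [-1.1  0.7  4.3]
26.975
```

View pics/d2.png

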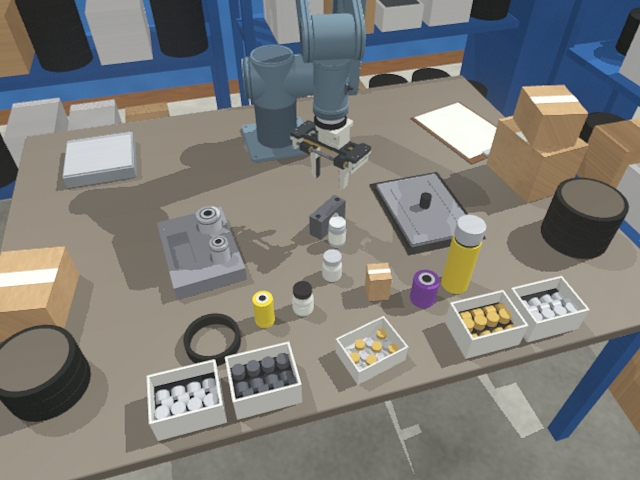

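Both rollers stand in their pockets at (208,217) and (219,247), the lid is flat on the mat at (425,205), the bystanders haven't moved, and the gripper is over the block at (327,214). The block is next.

```bash
python3 - <<'E'
from h import *
np.set_printoptions(precision=1,suppress=True)
pick((444-5*.595,40+5*.804),-53.5,36,64)
print(place(tp(-5,-45),TY,36,62))
robot.move_linear([420,-120,220],speed=250)
robot.move_ptp([300,50,300],o(0))
im=robot.get_image("top")["img"]; im2=robot.get_image("scene")["img"]
cv2.imwrite("pics/e.png",np.hstack([cv2.resize(im[140:400,90:530],None,fx=.9,fy=.9),cv2.resize(im2[180:310,140:340],(396,234),interpolation=cv2.INTER_CUBIC)]))
print(robot.current_t())
E
```

```text
width 39.544826529266615
(0, 0) True bottom z 12.188331333115613 t 32.7417 [-0.1 -0.5  4.1]
True
36.1
```

View pics/e.png

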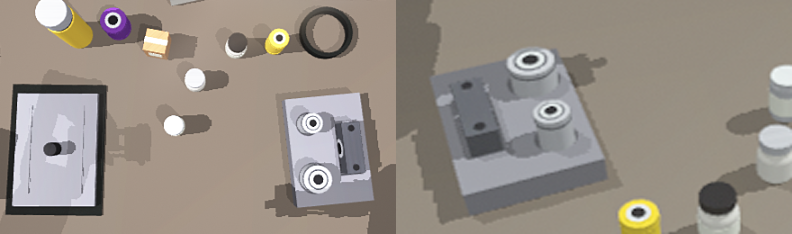

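The lid is centred on the mat with its knob at (52,149) in the composite. All three parts sit upright in their pockets at (313,122), (317,179) and (350,148), and the bystanders are undisturbed.

```bash
python3 -c "
from bench import robot
print(robot.hand_in())"
```

```text
the job is handed in; nothing more can be done
None
```

The job was handed in at about 36 s of the 72 s allowed: the lid lies flat and centred on the mat, and both rollers and the block sit upright on their pocket floors. The bystanders look undisturbed in the last pictures; the hand-in returned no verdict.

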